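# Unlock a bottle dispenser and hold its plunger at the test mark

### The arm

A 6-joint arm with a two-finger parallel gripper is mounted at the origin on a cart in front of the work surface, level with it; the furniture and walls round the work are solid. World frame = base frame: x ahead of the robot, y to its left, z up, the work surface at z = 0. Lengths are in m, angles in rad, forces in N, time in s.
With the tool pointing down it reaches from about 0.325 to 0.75 m from the base axis. Payload 7.6 kg.
Tool frame: the origin (TCP) lies at the very end of the fingers, on their centre line; the grasp point (between the pads) lies 19 mm behind it (manip.hold_point_z is the distance from the TCP to the grasp point, in m); z points along the fingers, y is the direction in which the jaws open and shut (so a half turn about z gives the same grasp; the last joint's range is limited). The gripper opens to 85 mm and grips with 20 to 120 N. Pads are 22 mm wide; open, the fingers measure 114 mm over their backs; the gripper's body (76 mm by 85 mm) begins 54 mm behind the grasp point. The pads swing forward as they close: fully open they stand 13 mm farther back than shut.
Start: joints at [1.243, 0.052, 1.401, -0, 1.689, -0.07], TCP at [0.134, 0.508, 0.231] pointing down, gripper open.
Joint ranges: [-2.9, 2.9], [-0.91, 2.17], [0.12, 2.37], [-1.06, 4.2], [0.26, 2.73], [-2.93, 2.93]. Speed limits (rad/s): [2.57, 2.57, 3.01, 3.14, 3.14, 3.14].

### API

Orientations are given as a unit quaternion [x, y, z, w].
In Python, from plant import manip, cams, finish_job gives the robot as it stands.
- The arm moves only by the tool step_arm, never from a script. Its argument "plan" is a list of rows, each a list of 3 entries, a list of its own where there are three numbers: the shift along the tool's x, y, z in cm, then the turn about the tool's z in rad, then the closure, from -1 (fully open) to 1 (shut), so that 0 is half open. In form: [[[tx, ty, tz], yaw, hand], ...]. A call has 1 to 8 rows; each row is the pose to reach, as a shift and turn from the pose measured when the call began, along the tool's axes at that moment; what a row does not reach only later rows make up. A row lasts 1/12 s, in which the tool goes at most 41.7 mm and 7.16 degrees, less where a joint would pass 70% of its speed; a pose out of reach is approached as far as the arm can. A call with a gripper value outside its range is refused whole. The fingers move at their own pace and stop on an object; "force" is the grip in N (left out, the last holds). Time passes only in rows, so rows that repeat a pose let the fingers close. It gives the time, the measured TCP pose, the force and the opening at its end, in the units of the state.
- manip.read_state(): the state, without advancing time (a new reading comes with each control period).
- cams.grab_frame(name): name is "scene" or "top" or "wrist"; returns a dict with "image" (480x640x3 uint8, red, green, blue), "mtx" (3x3 intrinsics, pixels), "k1" (the pictures are not rectified: a ray, as slopes to the right and down, at radius r is drawn at 1 + k1 r^2 times it, then the intrinsics apply), "rvec" (rotation vector, rad) and "tvec" (3), from world to camera coordinates, as OpenCV has them; the wrist camera has in their place "T_tool_cam" (4x4, takes a point from camera to tool coordinates, whose origin is the TCP and whose axes are the flange's). Camera axes: x right, y down, z forward; pixel columns grow to the right and rows downward; lengths in m; the calibration is good to about 2 mm. A picture is of the moment at which its call begins: read the wrist's pose just before it. There is no depth.
- finish_job(): hands the job in, once; it reports no verdict.
The state is a dict: "clock": time; "joints": joint angles; "joint_velocities": joint speeds; "joint_torque": joint torques, N m; "ee_pos": TCP position; "tcp_rot": TCP orientation; "force": force on the tool from outside, world axes, zero at the start; "ft_torque": the same for the moment, N m; "finger_gap": opening from 0.0 (shut) to 1.0 (fully open).
Only numpy, scipy, OpenCV 4.12 (cv2) and the standard library are available. Lean on these libraries where they do the work, as an engineer would, in place of code of your own. Each camera call takes 0.05 s, during which the arm holds its last target.

### The job

The piston dispenser on the clamped bottle is due for its leak check: pull the fork-shaped transport lock on its cap all the way out to its end stop, then take the plunger by its round knob and draw it straight up, without forcing it against the bore and never past the lowest ring, until the broad ring mark on the plunger is level with the top face of the cap. Finish while still holding the plunger there, upright and still and not leaning on the bore, with the lock left fully out. Leave the beaker, the timer and the three flasks beside it standing where they are.

Things in the scene. Friction and masses are not known exactly. Their poses are not given: they have to be found in the camera images.
- dispenser: Fixed piston dispenser: amber bottle clamped in a grey stand (plate 150 x 110 mm), clear upright barrel 29 mm across, round grey cap 60 mm across, its flat top face 195 mm above the worktop. Origin on the worktop under the barrel's axis, z up. Lock on its -x side (roughly towards the robot); thin outlet tube to +y, 99 mm long, 94 to 116 mm up. Two rails 8 mm high on the cap, 18 to 27 mm either side of the axis.
- bore_mouth (a point): Centre of the bore's mouth in the cap's flat top face, 195 mm above the worktop. The bore is upright, 21.2 mm across, 90 mm deep. Axes as the dispenser's.
- lock (a joint): Travel of the fork-shaped transport lock in m: 0 fully in, 0.030 fully out at its end stop; it slides towards the dispenser's -x with about 2 N of friction and stays where it is left. Starts nearly in (0 to 0.006). While in, its steel prongs straddle the plunger's stem above the plunger's shoulder and block the plunger; it is clear of it beyond about 0.026.
- lock_grip (a point): Middle of the lock's upright black thumb tab: 10 mm thick (dispenser's x), 24 mm wide (its y), 38 mm high; this point is 221 mm above the worktop, 15 mm below the tab's top and 70 mm (lock in) to 100 mm (lock out) from the bore's axis towards -x. Under the tab lies only the fork's 16 mm wide, 4 mm thick steel tongue, its top 21 mm below this point; the cap's bed ends 41 mm from the axis.
- plunger_knob (a point): Centre of the plunger's round black knob, 34 mm across, 26 mm high; plunger fully down, it is 232 mm above the worktop and the knob's underside 24 mm above the cap. Below it a 10 mm thin stem, then the white plunger (20 mm across, 88 mm long; 0.11 to 0.22 kg in all), loose in the bore: let go, it drops back. The plunger's foot is 127 mm below this point.
- plunger_ring (a point): Centre of the plunger at its broad dark ring (5 mm broad), the middle one of three; 50 mm above the plunger's foot, 77 mm below the knob's centre. Plunger fully down, it lies 40 mm below the bore's mouth. Fine rings lie 20 mm above and 20 mm below it. Its z is the plunger's axis.
- beaker_2: Clear plastic beaker, 66 mm across, 85 mm high, standing under the outlet tube; origin at the centre of its underside. Leave alone.
- timer: White lab timer 62 x 62 x 21 mm lying to the right of the dispenser; origin at the centre of its underside. Leave alone.
- flask_1: Volumetric flask, 60 mm bulb, 198 mm high; origin under its centre. Leave alone.
- flask_2: Volumetric flask, 60 mm bulb, 196 mm high; origin under its centre. Leave alone.
- flask_3: Volumetric flask, 60 mm bulb, 198 mm high; origin under its centre. Leave alone.
There are look-alikes about, which are no part of the job. What is shaped like the part that bears plunger_knob but blue or purple is not meant.

How it is judged:
By the outcome, as a careful person would: the job done as asked, in the order asked, and still so for the second after the job is handed in, while the arm keeps its last pose, push and grip.
It also fails if it takes over 38 s, if anything falls off the work surface, if the arm or the gripper's body presses on something with over 40 N, if the wrist force passes 120 N, or if a joint passes its speed limit or range.

## Working session

There is one attempt and no reset: what is moved stays moved. The work goes in short steps, Python scripts to look and compute and a tool call to move; the robot and the scene stay as the last step left them, time stands still between calls to the robot, and variables do not carry over. Pictures are saved under pics/ and viewed, and the job is handed in when it is done.

Besides the shell and the picture viewer there is one more tool, called after ">>>" as name(argument=value, ...), one argument or row to a line, values as JSON. step_arm: Moves the arm, as the interface text tells. Its arguments: {"type":"object","properties":{"plan":{"type":"array","items":{"type":"array"}},"force":{"type":"number"}},"required":["plan"]}

```bash
mkdir -p pics; cat > h.py <<'E'
import numpy as np,cv2
from plant import manip,cams,finish_job
from scipy.spatial.transform import Rotation as R
def save(f,n): cv2.imwrite('pics/'+n,cv2.cvtColor(f['image'],cv2.COLOR_RGB2BGR))
E
python3 - <<'E'
from h import *
import pickle
print(manip.read_state())
fs={}
for n in ['scene','top','wrist']:
    f=cams.grab_frame(n); fs[n]=f; save(f,n+'0.png'); print(n,f['mtx'],f['k1'],f.get('rvec'),f.get('tvec'),f.get('T_tool_cam'))
pickle.dump(fs,open('f0.pkl','wb'))
E
```

```text
{'clock': 0.0, 'joints': array([ 1.24266729e+00,  5.28446287e-02,  1.40176699e+00,  6.74656488e-06,
        1.68858650e+00, -7.02918746e-02]), 'joint_velocities': array([ 3.60036468e-04, -2.26363593e-04,  8.04445290e-05,  5.77921536e-05,
       -1.32685478e-03, -8.43435526e-04]), 'joint_torque': array([-7.83786090e-04, -3.81685388e+01, -3.60173392e+01, -1.48392646e-04,
        6.27037385e-03, -4.54752831e-05]), 'ee_pos': array([0.13374136, 0.5073587 , 0.23044697]), 'tcp_rot': array([ 1.28561340e-01,  9.91701234e-01, -7.86194871e-04, -1.62141269e-04]), 'force': array([-1.08234188, -0.07241195,  0.06398483]), 'ft_torque': array([ 0.00278183,  0.0265711 , -0.01367422]), 'finger_gap': 0.9966612810169334}
scene [[531.75429543   0.         318.90127318]
 [  0.         531.75429543 234.21246354]
 [  0.           0.           1.        ]] -0.060646572203343595 [ 1.99977408 -0.94140307  0.4764025 ] [-0.25201792  0.39493686  0.66770377] None
top [[491.3522606    0.         320.93241126]
 [  0.         491.3522606  238.73412815]
 [  0.           0.           1.        ]] -0.04380362930993267 [ 2.13391661 -2.14126031  0.14634051] [0.09098143 0.54770792 1.04789578] None
wrist [[335.2123196    0.         327.54823931]
 [  0.         335.2123196  244.56454932]
 [  0.           0.           1.        ]] -0.03229858121315675 None None [[ 1.71562482e-03 -9.60496771e-01 -2.78285840e-01  7.12441440e-02]
 [ 9.99998415e-01  1.51534531e-03  9.34786397e-04 -3.60519059e-04]
 [-4.76160172e-04 -2.78287003e-01  9.60497849e-01 -1.43108935e-01]
 [ 0.00000000e+00  0.00000000e+00  0.00000000e+00  1.00000000e+00]]
```

View pics/scene0.png

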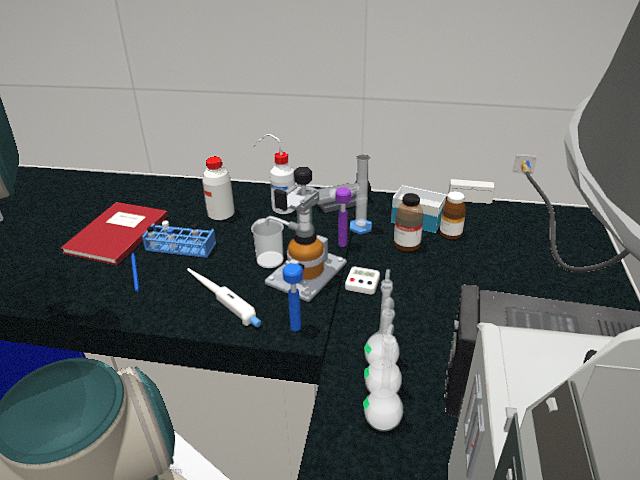

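View pics/top0.png

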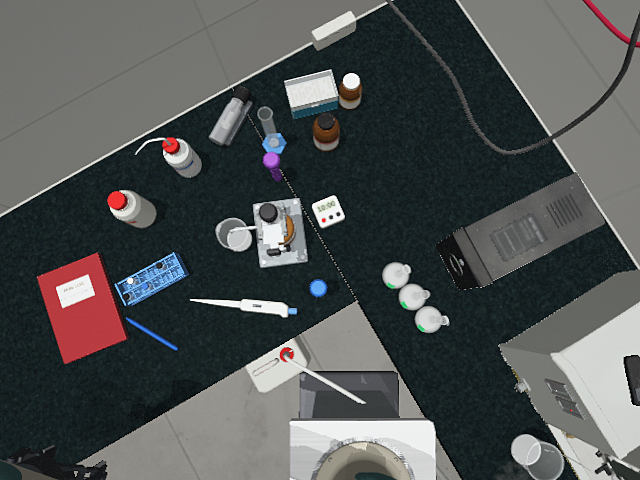

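View pics/wrist0.png

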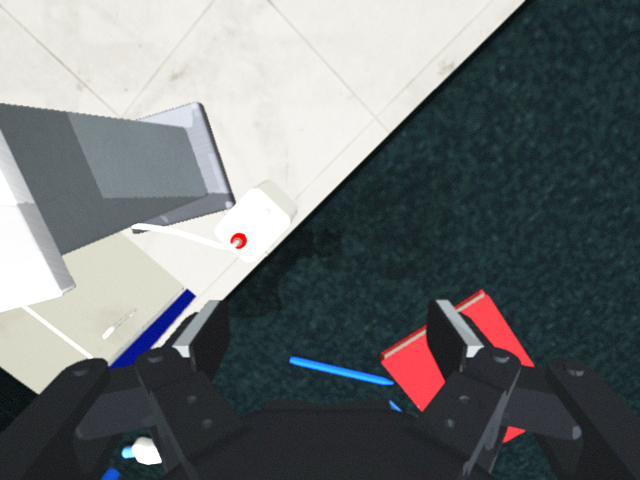

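```bash
python3 - <<'E'
import cv2
a=cv2.imread('pics/scene0.png')[140:340,230:400]; b=cv2.imread('pics/top0.png')[180:280,200:350]
cv2.imwrite('pics/c1.png',cv2.resize(a,None,fx=3,fy=3,interpolation=cv2.INTER_CUBIC))
cv2.imwrite('pics/c2.png',cv2.resize(b,None,fx=5,fy=5,interpolation=cv2.INTER_CUBIC))
E
```

```text
(no output)
```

View pics/c1.png

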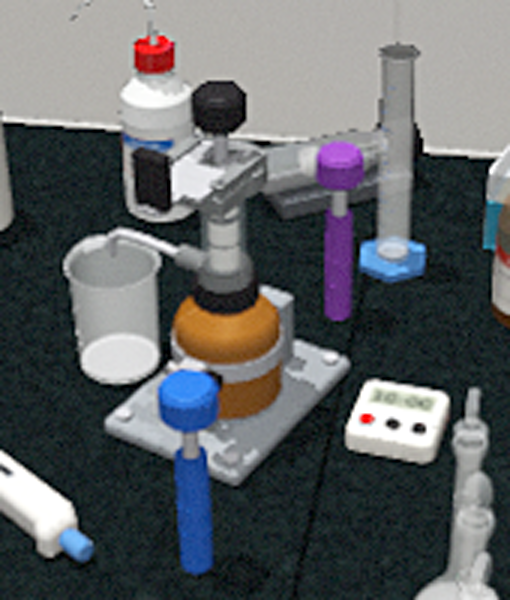

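View pics/c2.png

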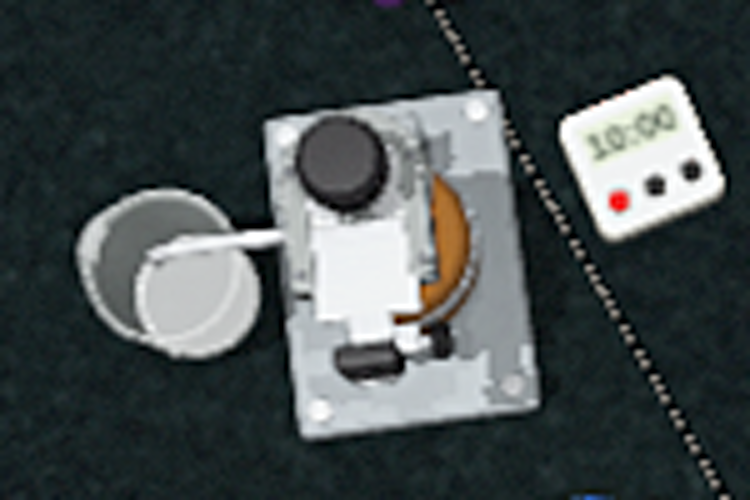

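```bash
cat >> h.py <<'E'
def ray(f,uv,st=None):
    K=f['mtx']; p=np.array(uv,float)
    d=np.array([(p[0]-K[0,2])/K[0,0],(p[1]-K[1,2])/K[1,1]]); u=d.copy()
    for _ in range(20): u=d/(1+f['k1']*(u@u))
    c=np.array([u[0],u[1],1.])
    if f.get('rvec') is not None:
        M=cv2.Rodrigues(np.array(f['rvec'],float))[0]; t=np.array(f['tvec'],float).ravel()
        return -M.T@t, M.T@c
    T=f['T_tool_cam']; Q=R.from_quat(st['tcp_rot']).as_matrix()
    return np.array(st['ee_pos'])+Q@T[:3,3], Q@T[:3,:3]@c
def atz(f,uv,z,st=None):
    o,d=ray(f,uv,st); return o+d*(z-o[2])/d[2]
def tri(rs):
    A=np.zeros((3,3));b=np.zeros(3)
    for o,d in rs:
        d=d/np.linalg.norm(d);P=np.eye(3)-np.outer(d,d);A+=P;b+=P@o
    x=np.linalg.solve(A,b); return x,[np.linalg.norm((np.eye(3)-np.outer(d,d)/(d@d))@(x-o)) for o,d in rs]
def proj(f,P,st=None):
    P=np.array(P,float)
    if f.get('rvec') is not None:
        M=cv2.Rodrigues(np.array(f['rvec'],float))[0]; c=M@P+np.array(f['tvec'],float).ravel()
    else:
        T=f['T_tool_cam']; Q=R.from_quat(st['tcp_rot']).as_matrix()
        c=T[:3,:3].T@(Q.T@(P-st['ee_pos'])-T[:3,3])
    u=c[:2]/c[2]; u=u*(1+f['k1']*(u@u)); return f['mtx'][:2,:2]@u+f['mtx'][:2,2]
E
python3 - <<'E'
from h import *
import pickle
fs=pickle.load(open('f0.pkl','rb'));s,t=fs['scene'],fs['top']
S=lambda x,y:(x/3+230,y/3+140)
T=lambda x,y:(x/5+200,y/5+180)
print('knobtop top',atz(t,T(342,158),.245),'scene',atz(s,S(219,107),.232), atz(t,T(341,162),.232))
print('knob tri',tri([ray(s,S(219,107)),ray(t,T(341,162))]))
print('tab tri',tri([ray(s,S(154,179)),ray(t,T(368,358))]), atz(t,T(368,358),.236))
c=[atz(t,T(*p),.008) for p in [(265,120),(497,90),(540,405),(300,437)]]
print(c)
for i,j in [(3,0),(2,1)]:
    d=c[j]-c[i];print(np.degrees(np.arctan2(d[1],d[0])),np.linalg.norm(d))
for i,j in [(0,1),(3,2)]:
    d=c[j]-c[i];print(np.degrees(np.arctan2(d[1],d[0]))+90,np.linalg.norm(d))
for n,p in dict(b=(231,240),tm=(328,211),f1=(395,275),f2=(411,296),f3=(428,318),blue=(318,288)).items(): print(n,atz(t,p,.05 if n!='blue' else .13))
E
```

```text
knobtop top [0.56765018 0.1818623  0.245     ] scene [0.56506565 0.17967797 0.232     ] [0.5688566  0.18379732 0.232     ]
knob tri (array([0.56967049, 0.18410483, 0.22859261]), [np.float64(0.00015464022364791946), np.float64(0.00015464022364792374)])
tab tri (array([0.49880534, 0.17464053, 0.21277065]), [np.float64(0.0005943786655495029), np.float64(0.0005943786655495795)]) [0.49548517 0.17249554 0.236     ]
[array([0.63523137, 0.24683354, 0.008     ]), array([0.64881122, 0.13921737, 0.008     ]), array([0.5020603 , 0.11904759, 0.008     ]), array([0.48783399, 0.22817221, 0.008     ])]
7.215578025892003 0.14857399919722925
7.825830974522249 0.14813052070149396
7.192014878573659 0.10846959270806686
7.4276219420428475 0.1100480341384082
b [0.54481648 0.28760108 0.05      ]
tm [0.60893407 0.07315466 0.05      ]
f1 [ 0.46629612 -0.07188264  0.05      ]
f2 [ 0.42071468 -0.10540278  0.05      ]
f3 [ 0.37348993 -0.14066924  0.05      ]
blue [0.43475344 0.09408915 0.13      ]
```

```bash
cat >> h.py <<'E'
def go(P,ang=7.4):
    st=manip.read_state();Q=R.from_quat(st['tcp_rot']).as_matrix()
    d=Q.T@(np.array(P)-st['ee_pos'])*100
    a=np.degrees(np.arctan2(Q[1,1],Q[0,1])); 
    print('shift cm',d.round(2),'yaw',np.radians((a-ang+90)%180-90).round(4),'tilt z',Q[:,2].round(4),'pos',np.array(st['ee_pos']).round(4),'t',st['clock'],'gap',st['finger_gap'],'F',np.round(st['force'],2),'M',np.round(st['ft_torque'],3),'j',np.round(st['joints'],2))
E
python3 -c "
from h import *
go((0.4956,0.1727,0.30))"
```

```text
shift cm [-43.52 -23.15  -6.91] yaw 1.1838 tilt z [-4.0e-04 -1.1e-03 -1.0e+00] pos [0.1338 0.5075 0.2307] t 0.15 gap 0.9976245708192417 F [-0.29  0.19 -0.16] M [ 0.02   0.035 -0.022] j [ 1.24  0.05  1.4   0.    1.69 -0.07]
```

>>> step_arm(
  plan=[
    [[-2,-1,-2],0.1,-1],
    [[-5,-2.6,-4],0.2,-1],
    [[-8.5,-4.5,-6.9],0.3,-1],
    [[-12,-6.4,-6.9],0.4,-1],
    [[-15.5,-8.2,-6.9],0.5,-1],
    [[-19,-10.1,-6.9],0.6,-1],
    [[-22.5,-12,-6.9],0.7,-1],
    [[-26,-13.8,-6.9],0.8,-1],
  ],
)

```text
clock: 0.82
ee_pos: [0.351, 0.306, 0.2998]
tcp_rot: [0.507, 0.862, -0.001, 0.0]
force: [1.0, 0.8, -0.2]
finger_gap: 0.997
```

```bash
python3 -c "
from h import *
go((0.4956,0.1727,0.30))"
```

```text
shift cm [-1.868e+01  6.150e+00 -1.000e-02] yaw 0.3789 tilt z [-3.0e-04 -1.1e-03 -1.0e+00] pos [0.351  0.306  0.2998] t 0.8167 gap 0.9967141970511046 F [ 0.95  0.82 -0.18] M [-0.003 -0.046  0.069] j [ 0.64 -0.12  1.43 -0.    1.83  0.13]
```

>>> step_arm(
  plan=[
    [[-3.5,1.2,0],0.1,-1],
    [[-7,2.4,0],0.2,-1],
    [[-10.5,3.5,0],0.3,-1],
    [[-14,4.6,0],0.379,-1],
    [[-17,5.6,0],0.379,-1],
    [[-18.7,6.15,0],0.379,-1],
    [[-18.7,6.15,0],0.379,-1],
  ],
)

```text
clock: 1.4
ee_pos: [0.4975, 0.1699, 0.2987]
tcp_rot: [0.662, 0.75, -0.001, 0.0]
force: [0.3, 1.0, -0.2]
finger_gap: 0.999
```

```bash
python3 -c "
from h import *
import pickle
go((0.4956,0.1727,0.30))
st=manip.read_state();f=cams.grab_frame('wrist');save(f,'w1.png');pickle.dump((st,f),open('w1.pkl','wb'))
for P in [(.4956,.1727,.236),(.567,.182,.245),(.567,.182,.195)]: print(proj(f,P,st))"
```

```text
shift cm [ 0.3  -0.15 -0.13] yaw -0.0043 tilt z [-0.0018 -0.0023 -1.    ] pos [0.4975 0.1699 0.2987] t 1.4 gap 0.9986001402243426 F [ 0.27  1.   -0.21] M [-0.059  0.025 -0.037] j [ 0.26  0.05  1.27 -0.    1.82  0.13]
[326.04925218 256.34856409]
[441.76510317 260.65977617]
[420.67671235 239.28156054]
```

View pics/w1.png

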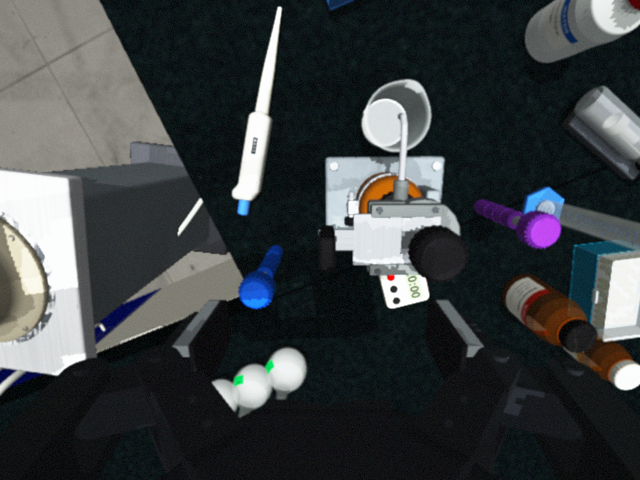

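```bash
python3 -c "
from h import *
import pickle
go((0.4956,0.1727,0.30))
st=manip.read_state();f=cams.grab_frame('wrist');save(f,'w2.png');pickle.dump((st,f),open('w2.pkl','wb'))
for P in [(.4956,.1727,.236),(.567,.182,.245),(.567,.182,.195)]: print(proj(f,P,st))
im=cv2.imread('pics/w2.png')[190:290,300:480];cv2.imwrite('pics/w2c.png',cv2.resize(im,None,fx=4.4,fy=4.4,interpolation=cv2.INTER_CUBIC))"
```

```text
shift cm [ 0.14 -0.06 -0.1 ] yaw -0.0029 tilt z [-0.0019 -0.0015 -1.    ] pos [0.4964 0.1714 0.299 ] t 1.45 gap 0.9979723900162868 F [-0.08  0.    0.62] M [0.012 0.009 0.014] j [ 0.26  0.05  1.27 -0.    1.82  0.14]
[327.48137    258.64224077]
[442.79880945 263.17365872]
[421.58390339 241.44621183]
```

View pics/w2c.png

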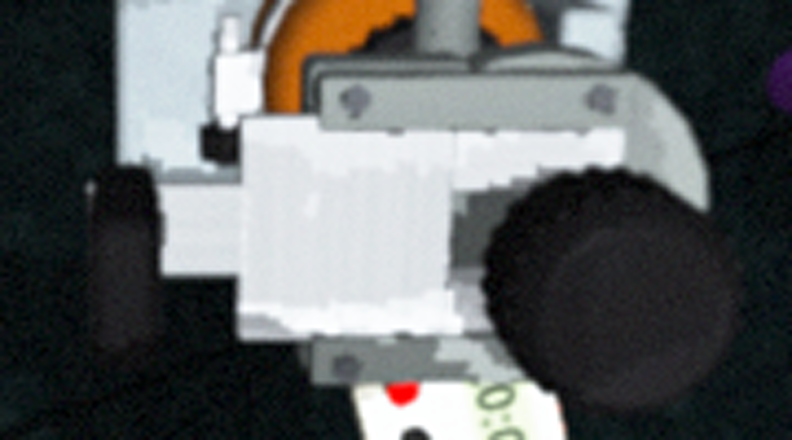

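```bash
python3 -c "
from h import *
im=cv2.imread('pics/w2.png')[190:290,300:480].astype(float);im=np.clip(im*3.5-20,0,255).astype('uint8');cv2.imwrite('pics/w2d.png',cv2.resize(im,None,fx=4.4,fy=4.4,interpolation=cv2.INTER_CUBIC))"
```

```text
(no output)
```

View pics/w2d.png

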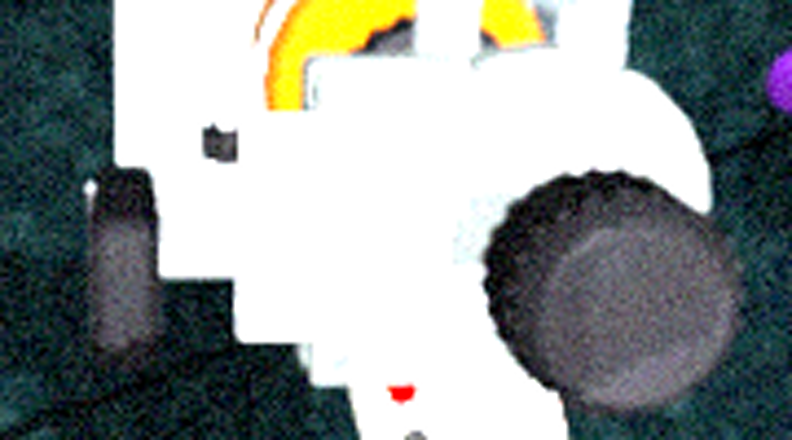

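```bash
python3 -c "
from h import *
import pickle
st,f=pickle.load(open('w2.pkl','rb'))
C=lambda x,y:(x/4.4+300,y/4.4+190)
print('knob mid',atz(f,C(613,290),.232,st),'tab top',atz(f,C(126,285),.236,st))
print('inner top',atz(f,C(640,320),.245,st))
# cap bed right round edge: cap circle 60mm, rails
for n,p in dict(tabL=(92,270),tabR=(158,270),tabT=(126,222),tabB=(126,350)).items(): print(n,atz(f,C(*p),.236,st))
print('rail screws',atz(f,C(355,98),.203,st),atz(f,C(600,98),.203,st))
print('cap right edge',atz(f,C(710,180),.195,st))
fs=pickle.load(open('f0.pkl','rb'))
r=[ray(f,C(613,290),st),ray(fs['scene'],(303,175.7)),ray(fs['top'],(268.2,212.4))]
print(tri(r))
"
```

```text
knob mid [0.56880966 0.18273447 0.232     ] tab top [0.4960035  0.17541123 0.236     ]
inner top [0.56858827 0.18250167 0.245     ]
tabL [0.49077066 0.17705905 0.236     ]
tabR [0.50035183 0.17830309 0.236     ]
tabT [0.49476912 0.18493289 0.236     ]
tabB [0.49731047 0.16533037 0.236     ]
rail screws [0.53052917 0.20163038 0.203     ] [0.57059328 0.20687722 0.203     ]
cap right edge [0.59548628 0.19410824 0.195     ]
(array([0.56923453, 0.18313669, 0.22971013]), [np.float64(0.0010614150369679866), np.float64(0.0006393934303765294), np.float64(0.0009366346954726321)])
```

```bash
python3 -c "
from h import *
go((0.4958,0.1742,0.207))"
```

```text
shift cm [0.19 0.05 9.24] yaw -0.0012 tilt z [-0.0016 -0.0011 -1.    ] pos [0.4957 0.1724 0.2994] t 1.5 gap 1.0020733612315955 F [-0.04  0.87 -0.25] M [ 0.046 -0.001  0.002] j [ 0.26  0.05  1.27 -0.    1.82  0.14]
```

>>> step_arm(
  plan=[
    [[0.2,0.05,1],0,0.1],
    [[0.2,0.05,2],0,0.1],
    [[0.2,0.05,3],0,0.1],
    [[0.2,0.05,4],0,0.1],
    [[0.2,0.05,4.5],0,0.1],
  ],
  force=25,
)

```text
clock: 1.92
ee_pos: [0.4949, 0.1747, 0.2519]
tcp_rot: [0.66, 0.751, -0.002, -0.001]
force: [-0.0, -0.4, -0.1]
finger_gap: 0.447
```

```bash
python3 -c "
from h import *
import pickle
go((0.4958,0.1742,0.207))
st=manip.read_state();f=cams.grab_frame('wrist');save(f,'w3.png')"
```

```text
shift cm [-0.05  0.1   4.49] yaw -0.0003 tilt z [-0.0044 -0.0018 -1.    ] pos [0.4949 0.1747 0.2519] t 1.9167 gap 0.4473403232281641 F [-0.   -0.45 -0.1 ] M [-0.022 -0.001  0.013] j [ 0.27  0.05  1.36 -0.    1.73  0.14]
```

View pics/w3.png

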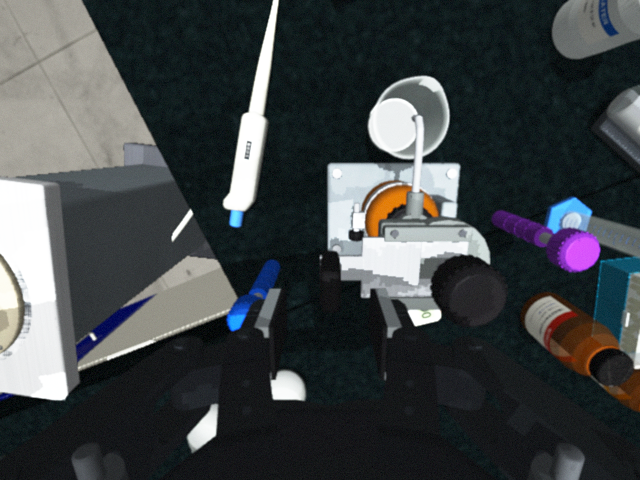

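>>> step_arm(
  plan=[
    [[0,0.1,1.5],0,0.1],
    [[0,0.1,3],0,0.1],
    [[0,0.1,4],0,0.1],
    [[0,0.1,4.5],0,0.1],
    [[0,0.1,4.5],0,0.1],
  ],
)

```text
clock: 2.38
ee_pos: [0.4952, 0.1745, 0.2055]
tcp_rot: [0.66, 0.751, -0.003, -0.002]
force: [0.3, -0.8, 0.1]
finger_gap: 0.45
```

```bash
python3 -c "
from h import *
import pickle
go((0.4958,0.1742,0.207))
st=manip.read_state();f=cams.grab_frame('wrist');save(f,'w4.png')"
```

```text
shift cm [-0.03  0.05 -0.15] yaw -0.0005 tilt z [-0.007  -0.0026 -1.    ] pos [0.4952 0.1745 0.2055] t 2.3833 gap 0.44957379989343726 F [ 0.33 -0.8   0.14] M [-0.037 -0.03  -0.017] j [ 0.27  0.07  1.44 -0.    1.65  0.14]
```

View pics/w4.png

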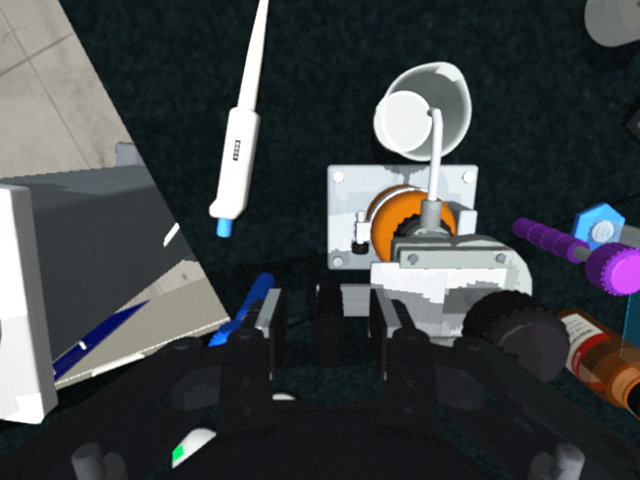

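>>> step_arm(
  plan=[
    [[0,0,0],0,1],
    [[0,0,0],0,1],
    [[0,0,0],0,1],
    [[0,0,0],0,1],
    [[0,0,0],0,1],
    [[0,0,0],0,1],
  ],
  force=30,
)

```text
clock: 2.93
ee_pos: [0.496, 0.1747, 0.2077]
tcp_rot: [0.66, 0.751, -0.002, -0.001]
force: [-0.9, -0.4, 4.9]
finger_gap: 0.11
```

```bash
python3 -c "
from h import *
go((0.4958,0.1742,0.207))"
```

```text
shift cm [-0.05 -0.03  0.07] yaw -0.0004 tilt z [-0.0034 -0.0016 -1.    ] pos [0.496  0.1747 0.2077] t 2.9333 gap 0.11025652409846666 F [-0.88 -0.35  4.93] M [-0.013 -0.088  0.166] j [ 0.27  0.07  1.43 -0.    1.65  0.14]
```

>>> step_arm(
  plan=[
    [[0,-0.5,0],0,1],
    [[0,-1.0,0],0,1],
    [[0,-1.5,0],0,1],
    [[0,-2.0,0],0,1],
    [[0,-2.4,0],0,1],
    [[0,-2.4,0],0,1],
  ],
)

```text
clock: 3.43
ee_pos: [0.4712, 0.1714, 0.2077]
tcp_rot: [0.66, 0.751, -0.002, -0.001]
force: [-2.2, -1.1, 1.7]
finger_gap: 0.112
```

```bash
python3 -c "
from h import *
go((0.4688,0.1705,0.207))"
```

```text
shift cm [-0.06 -0.25  0.07] yaw -0.0003 tilt z [-0.0044 -0.002  -1.    ] pos [0.4712 0.1714 0.2077] t 3.4333 gap 0.11230905695827291 F [-2.18 -1.14  1.69] M [-0.171  0.094  0.184] j [ 0.28 -0.    1.5  -0.    1.65  0.15]
```

>>> step_arm(
  plan=[
    [[0,-0.2,0],0,1],
    [[0,-0.4,0],0,1],
    [[0,-0.5,0],0,1],
    [[0,-0.6,0],0,1],
    [[0,-0.6,0],0,1],
  ],
)

```text
clock: 3.85
ee_pos: [0.468, 0.1709, 0.2077]
tcp_rot: [0.66, 0.751, 0.001, 0.001]
force: [20.1, 3.7, -6.7]
finger_gap: 0.11
```

```bash
python3 -c "
from h import *
go((0.4688,0.1705,0.207))"
```

```text
shift cm [-0.05  0.07  0.07] yaw -0.0008 tilt z [ 3.4e-03 -5.0e-04 -1.0e+00] pos [0.468  0.1709 0.2077] t 3.85 gap 0.10982587441262938 F [20.08  3.7  -6.68] M [ 0.583 -3.061  0.22 ] j [ 0.28 -0.02  1.52 -0.    1.64  0.15]
```

>>> step_arm(
  plan=[
    [[0,0,0],0,0.2],
    [[0,0,0],0,0.2],
    [[0,0,0],0,0.2],
    [[0,0,-0.5],0,0.2],
    [[0,0,-2.5],0,0.2],
    [[0,0,-5],0,0.1],
    [[0,0,-7.5],0,0],
    [[0,0,-7.5],0,-0.2],
  ],
)

```text
clock: 4.52
ee_pos: [0.4687, 0.1714, 0.2888]
tcp_rot: [0.66, 0.751, 0.005, 0.004]
force: [-0.4, 0.3, 1.1]
finger_gap: 0.601
```

```bash
python3 -c "
from h import *
import pickle
go((0.5680,0.1832,0.285))
st=manip.read_state();f=cams.grab_frame('wrist');save(f,'w5.png');pickle.dump((st,f),open('w5.pkl','wb'))
f=cams.grab_frame('top');save(f,'top5.png');pickle.dump(f,open('top5.pkl','wb'))
a=cv2.imread('pics/top5.png')[180:280,200:350];cv2.imwrite('pics/top5c.png',cv2.resize(a,None,fx=5,fy=5,interpolation=cv2.INTER_CUBIC))
"
```

```text
shift cm [-0.1   9.99  0.5 ] yaw -0.0008 tilt z [ 0.0116  0.002  -0.9999] pos [0.4687 0.1714 0.2888] t 4.5167 gap 0.6011096235417484 F [-0.44  0.25  1.06] M [-0.022 -0.03  -0.001] j [ 0.28 -0.04  1.38 -0.    1.79  0.15]
```

View pics/w5.png

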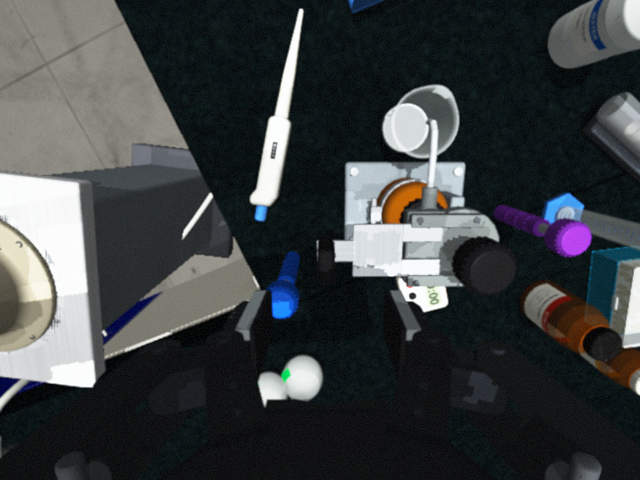

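View pics/top5c.png

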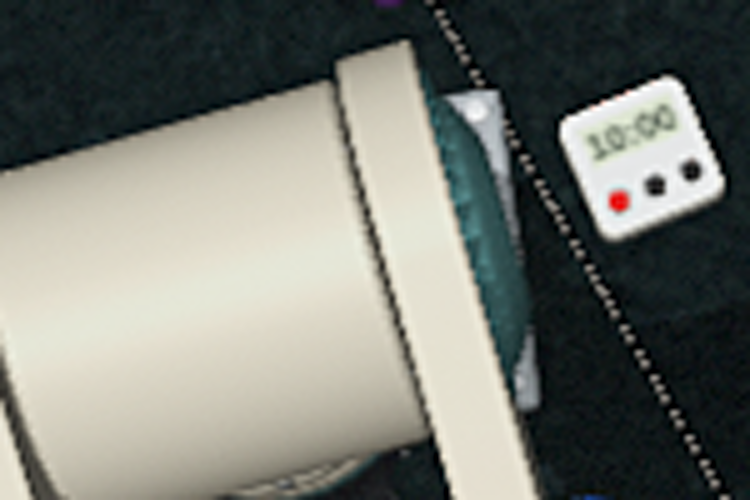

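```bash
python3 -c "
from h import *
go((0.5680,0.1832,0.285))
for i in range(3):
  cams.grab_frame('scene'); s=manip.read_state(); print(R.from_quat(s['tcp_rot']).as_matrix()[:,2].round(4),s['ee_pos'],np.round(s['force'],2),np.round(s['ft_torque'],2))
"
```

```text
shift cm [-0.08 10.08 -0.05] yaw -0.0008 tilt z [ 5.5e-03  2.0e-04 -1.0e+00] pos [0.4679 0.1711 0.284 ] t 4.6167 gap 0.6023988451290198 F [0.11 0.48 0.01] M [ 0.028 -0.005  0.045] j [ 0.28 -0.03  1.38 -0.    1.79  0.15]
[ 3.1e-03 -6.0e-04 -1.0e+00] [0.46754294 0.17096427 0.28254527] [ 0.4  -0.18 -1.5 ] [0.03 0.04 0.06]
[ 1.8e-03 -9.0e-04 -1.0e+00] [0.46736047 0.17086672 0.28181806] [ 0.15 -0.86  0.45] [0.03 0.05 0.02]
[ 0.0011 -0.0011 -1.    ] [0.46728063 0.17085263 0.28147641] [ 0.72  0.82 -0.41] [ 0.04  0.02 -0.03]
```

>>> step_arm(
  plan=[
    [[0,2.5,0],0,-0.3],
    [[0,5.5,0],0,-0.3],
    [[0,8.5,0],0,-0.3],
    [[-0.1,10.1,0],0,-0.3],
    [[-0.1,10.1,0],0,-0.3],
    [[-0.1,10.1,0],0,-0.3],
    [[-0.1,10.1,0],0,-0.3],
  ],
)

```text
clock: 5.35
ee_pos: [0.5669, 0.1828, 0.2809]
tcp_rot: [0.66, 0.751, -0.001, 0.0]
force: [-0.5, 0.5, 0.6]
finger_gap: 0.655
```

```bash
python3 -c "
from h import *
import pickle
for i in range(2): cams.grab_frame('scene')
go((0.5680,0.1832,0.285))
st=manip.read_state();f=cams.grab_frame('wrist');save(f,'w6.png');pickle.dump((st,f),open('w6.pkl','wb'))
for P in [(.568,.183,.245),(.568,.183,.232)]: print(proj(f,P,st))
im=cv2.imread('pics/w6.png')[190:340,230:430].astype(float);im=np.clip(im*2.5-10,0,255).astype('uint8');cv2.imwrite('pics/w6c.png',cv2.resize(im,None,fx=4,fy=4,interpolation=cv2.INTER_CUBIC))
"
```

```text
shift cm [ 0.02  0.12 -0.31] yaw -0.0005 tilt z [ 0.0012 -0.001  -1.    ] pos [0.5668 0.1828 0.2819] t 5.45 gap 0.646005203112315 F [0.11 0.22 1.53] M [ 0.017 -0.043 -0.014] j [ 0.25  0.25  1.08 -0.    1.81  0.12]
[330.20683324 275.49199677]
[330.05353177 267.66186112]
```

View pics/w6.png

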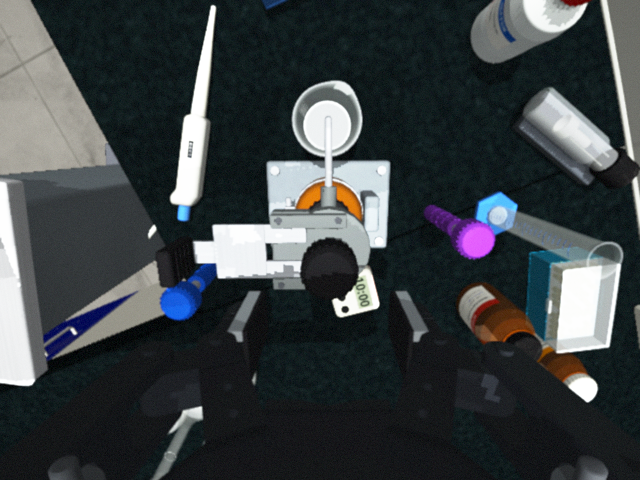

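View pics/w6c.png

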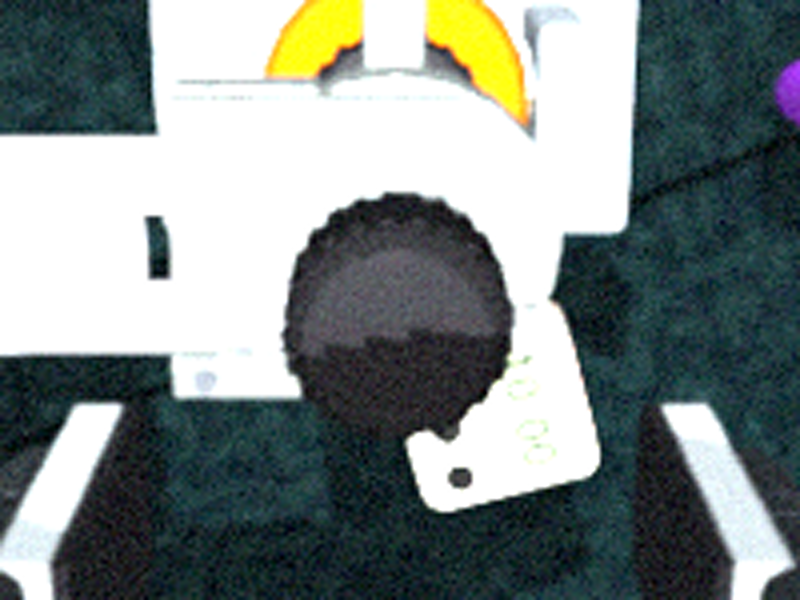

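```bash
python3 -c "
from h import *
for i in range(3): cams.grab_frame('scene')
go((0.5679,0.1825,0.210))
"
```

```text
shift cm [-0.03  0.05  7.21] yaw -0.0006 tilt z [ 1.8e-03 -9.0e-04 -1.0e+00] pos [0.5672 0.1828 0.2821] t 5.65 gap 0.6526782798208223 F [0.36 0.07 0.86] M [-0.04   0.032 -0.028] j [ 0.25  0.25  1.08 -0.    1.81  0.12]
```

>>> step_arm(
  plan=[
    [[-0.03,0.07,1.5],0,-0.3],
    [[-0.03,0.07,3],0,-0.3],
    [[-0.03,0.07,4.5],0,-0.3],
    [[-0.03,0.07,6],0,-0.3],
    [[-0.03,0.07,7],0,-0.3],
    [[-0.03,0.07,7.2],0,-0.3],
    [[-0.03,0.07,7.2],0,-0.3],
  ],
)

```text
clock: 6.23
ee_pos: [0.5678, 0.1825, 0.2097]
tcp_rot: [0.66, 0.751, -0.0, 0.001]
force: [0.0, -1.1, 0.6]
finger_gap: 0.65
```

```bash
python3 -c "
from h import *
for i in range(5): cams.grab_frame('scene')
go((0.5679,0.1825,0.210))
f=cams.grab_frame('wrist');save(f,'w7.png');f=cams.grab_frame('scene');save(f,'s7.png')
im=cv2.imread('pics/s7.png')[130:330,230:400];cv2.imwrite('pics/s7c.png',cv2.resize(im,None,fx=3,fy=3,interpolation=cv2.INTER_CUBIC))
"
```

```text
shift cm [-0.01 -0.05  0.12] yaw -0.0006 tilt z [ 3.6e-03 -4.0e-04 -1.0e+00] pos [0.5684 0.1827 0.2112] t 6.4833 gap 0.651348549721532 F [-0.01 -1.05 -0.27] M [ 0.014 -0.013 -0.004] j [ 0.25  0.26  1.21 -0.    1.67  0.12]
```

View pics/w7.png

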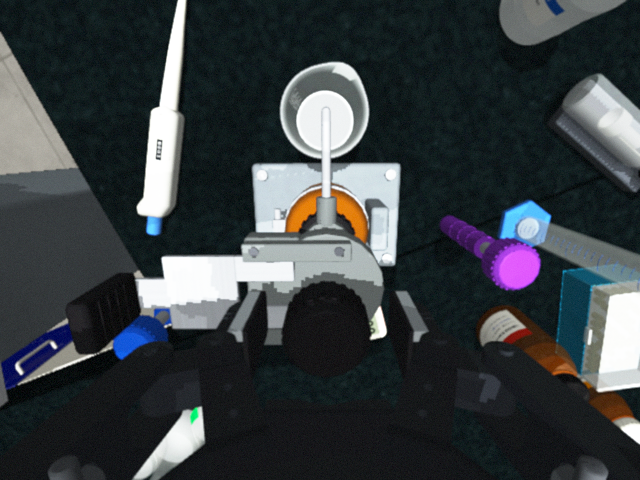

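View pics/s7c.png

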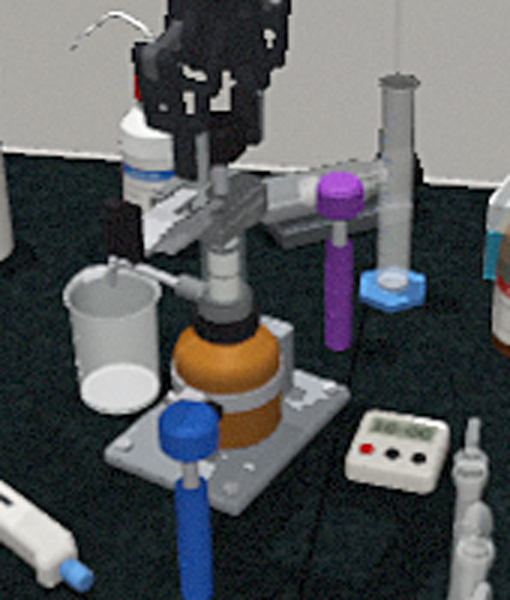

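```bash
python3 -c "
from h import *
im=cv2.imread('pics/w7.png')[260:400,230:430].astype(float);im=np.clip(im*2.5-10,0,255).astype('uint8');cv2.imwrite('pics/w7c.png',cv2.resize(im,None,fx=4,fy=4,interpolation=cv2.INTER_CUBIC))
"
```

```text
(no output)
```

View pics/w7c.png

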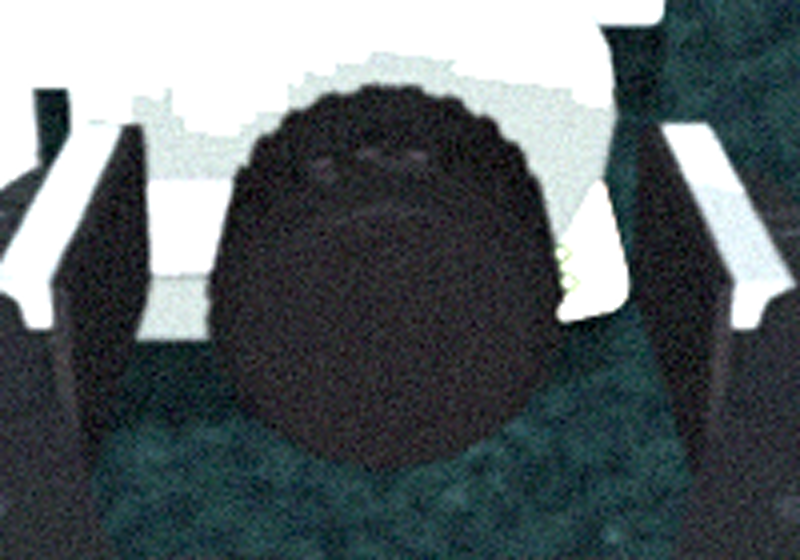

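>>> step_arm(
  plan=[
    [[0,-0.07,0.1],0,-0.3],
    [[0,-0.07,0.1],0,-0.3],
    [[0,-0.07,0.1],0,-0.3],
  ],
)

```text
clock: 6.83
ee_pos: [0.5676, 0.1825, 0.2098]
tcp_rot: [0.66, 0.751, 0.001, 0.001]
force: [-0.1, 0.0, 0.4]
finger_gap: 0.65
```

```bash
python3 -c "
from h import *
go((0.5677,0.1826,0.210))
for i in range(5): cams.grab_frame('scene')
go((0.5677,0.1826,0.210))
"
```

```text
shift cm [ 0.01  0.01 -0.02] yaw -0.0006 tilt z [ 3.e-03 -6.e-04 -1.e+00] pos [0.5676 0.1825 0.2098] t 6.8333 gap 0.6499282843886672 F [-0.08  0.03  0.44] M [ 0.009 -0.037 -0.062] j [ 0.25  0.26  1.22 -0.    1.67  0.12]
shift cm [ 0.01  0.01 -0.02] yaw -0.0006 tilt z [ 2.9e-03 -6.0e-04 -1.0e+00] pos [0.5676 0.1825 0.2098] t 7.0833 gap 0.6496248327392203 F [-0.42  0.4  -0.88] M [ 0.035  0.006 -0.013] j [ 0.25  0.26  1.22 -0.    1.67  0.12]
```

>>> step_arm(
  plan=[
    [[0,0,0],0,1],
    [[0,0,0],0,1],
    [[0,0,0],0,1],
    [[0,0,0],0,1],
    [[0,0,0],0,1],
    [[0,0,0],0,1],
  ],
  force=25,
)

```text
clock: 7.58
ee_pos: [0.5676, 0.1825, 0.2099]
tcp_rot: [0.66, 0.751, 0.001, 0.001]
force: [-0.4, 0.1, 0.3]
finger_gap: 0.393
```

```bash
python3 -c "
from h import *
go((0.5677,0.1826,0.210))
for i in range(4):
  cams.grab_frame('scene'); s=manip.read_state(); print(s['finger_gap'],R.from_quat(s['tcp_rot']).as_matrix()[:,2].round(4),s['ee_pos'],np.round(s['force'],2),np.round(s['ft_torque'],2))
f=cams.grab_frame('wrist');save(f,'w8.png')
"
```

```text
shift cm [ 0.01  0.01 -0.01] yaw -0.0006 tilt z [ 3.1e-03 -6.0e-04 -1.0e+00] pos [0.5676 0.1825 0.2099] t 7.5833 gap 0.39255875007776164 F [-0.41  0.06  0.29] M [0.01  0.051 0.056] j [ 0.25  0.26  1.21 -0.    1.67  0.12]
0.3907029746561202 [ 3.1e-03 -6.0e-04 -1.0e+00] [0.56761212 0.18253239 0.20985225] [0.42 0.12 0.97] [ 0.02  0.06 -0.08]
0.38957939908270756 [ 3.1e-03 -6.0e-04 -1.0e+00] [0.56762516 0.18253022 0.20984931] [-0.3  -0.63  0.25] [-0.03  0.   -0.  ]
0.39707007618338125 [ 3.1e-03 -6.0e-04 -1.0e+00] [0.56762915 0.18252114 0.20986715] [-0.43 -1.19  0.69] [-0.04 -0.02 -0.  ]
0.38947965171667054 [ 3.e-03 -6.e-04 -1.e+00] [0.56761716 0.18253013 0.20982843] [-0.16 -0.23  1.04] [ 0.05  0.02 -0.01]
```

View pics/w8.png

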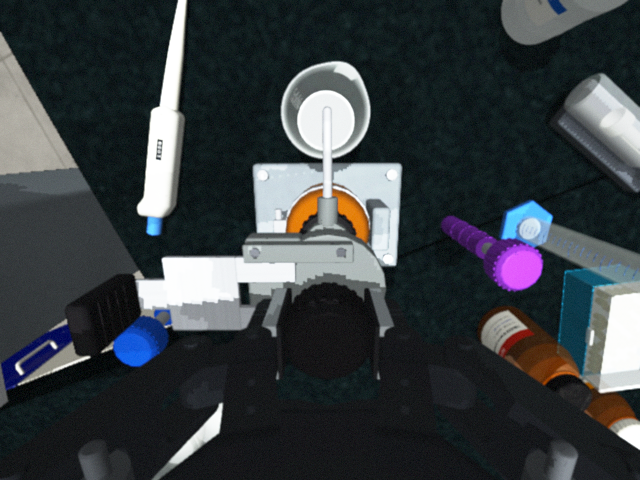

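>>> step_arm(
  plan=[
    [[0,0,-0.1],0,1],
    [[0,0,-0.2],0,1],
    [[0,0,-0.35],0,1],
    [[0,0,-0.5],0,1],
    [[0,0.01,-0.65],0,1],
    [[0,0.01,-0.8],0,1],
    [[0,0.01,-0.9],0,1],
    [[0,0.01,-1],0,1],
  ],
)

```text
clock: 8.5
ee_pos: [0.5677, 0.1826, 0.22]
tcp_rot: [0.66, 0.751, 0.001, 0.001]
force: [-0.2, -0.2, -2.2]
finger_gap: 0.389
```

```bash
python3 -c "
from h import *
go((0.5677,0.1826,0.2498))
for i in range(6):
  cams.grab_frame('scene'); s=manip.read_state(); print(s['finger_gap'].round(3),R.from_quat(s['tcp_rot']).as_matrix()[:,2].round(4),s['ee_pos'].round(5),np.round(s['force'],2),np.round(s['ft_torque'],2))
"
```

```text
shift cm [-0.    0.01 -2.98] yaw -0.0006 tilt z [ 3.2e-03 -6.0e-04 -1.0e+00] pos [0.5677 0.1826 0.22  ] t 8.5 gap 0.38855360373861936 F [-0.16 -0.18 -2.19] M [-0.035 -0.043 -0.046] j [ 0.25  0.26  1.2  -0.    1.69  0.12]Traceback (most recent call last):
  File "<string>", line 5, in <module>
    cams.grab_frame('scene'); s=manip.read_state(); print(s['finger_gap'].round(3),R.from_quat(s['tcp_rot']).as_matrix()[:,2].round(4),s['ee_pos'].round(5),np.round(s['force'],2),np.round(s['ft_torque'],2))
                                                          ^^^^^^^^^^^^^^^^^^^^^
AttributeError: 'float' object has no attribute 'round'
```

>>> step_arm(
  plan=[
    [[0,0,-0.2],0,1],
    [[0,0,-0.5],0,1],
    [[0,0.01,-0.9],0,1],
    [[0,0.01,-1.3],0,1],
    [[0,0.01,-1.7],0,1],
    [[0,0.01,-2.1],0,1],
    [[0,0.01,-2.4],0,1],
    [[0,0.01,-2.6],0,1],
  ],
)

```text
clock: 9.22
ee_pos: [0.5679, 0.1826, 0.2469]
tcp_rot: [0.66, 0.751, 0.001, 0.002]
force: [0.6, -0.3, -0.8]
finger_gap: 0.388
```

```bash
python3 -c "
from h import *
import pickle
go((0.5677,0.1826,0.2498))
for i in range(6):
  f=cams.grab_frame('scene'); s=manip.read_state(); print(round(s['finger_gap'],3),R.from_quat(s['tcp_rot']).as_matrix()[:,2].round(4),s['ee_pos'].round(5),np.round(s['force'],2),np.round(s['ft_torque'],2))
save(f,'s9.png');a=cv2.imread('pics/s9.png')[160:240,265:345];cv2.imwrite('pics/s9c.png',cv2.resize(a,None,fx=7,fy=7,interpolation=cv2.INTER_CUBIC))
st=manip.read_state();f=cams.grab_frame('wrist');save(f,'w9.png')
a=cv2.imread('pics/w9.png')[230:380,240:430];cv2.imwrite('pics/w9c.png',cv2.resize(a,None,fx=4,fy=4,interpolation=cv2.INTER_CUBIC))
"
```

```text
shift cm [-0.   -0.02 -0.29] yaw -0.0007 tilt z [ 4.2e-03 -3.0e-04 -1.0e+00] pos [0.5679 0.1826 0.2469] t 9.2167 gap 0.3878017250727077 F [ 0.57 -0.32 -0.77] M [-0.03  -0.049 -0.024] j [ 0.25  0.25  1.15 -0.    1.74  0.12]
0.387 [ 4.5e-03 -3.0e-04 -1.0e+00] [0.56795 0.18265 0.24714] [ 0.1   0.46 -1.21] [ 0.07  0.01 -0.06]
0.391 [ 4.2e-03 -3.0e-04 -1.0e+00] [0.56791 0.18263 0.24674] [-0.98 -0.07 -1.76] [-0.01 -0.   -0.04]
0.387 [ 3.6e-03 -5.0e-04 -1.0e+00] [0.56781 0.18261 0.24632] [ 0.77 -0.03 -1.77] [-0.06 -0.01  0.05]
0.391 [ 3.2e-03 -6.0e-04 -1.0e+00] [0.56773 0.1826  0.24606] [-0.47  0.19 -1.47] [-0.04  0.02 -0.  ]
0.39 [ 3.e-03 -6.e-04 -1.e+00] [0.56768 0.1826  0.24592] [ 0.36 -0.29 -2.07] [0.03 0.01 0.03]
0.392 [ 2.9e-03 -6.0e-04 -1.0e+00] [0.56768 0.18257 0.2459 ] [-0.26 -0.46 -2.02] [-0.06  0.   -0.02]
```

View pics/s9c.png

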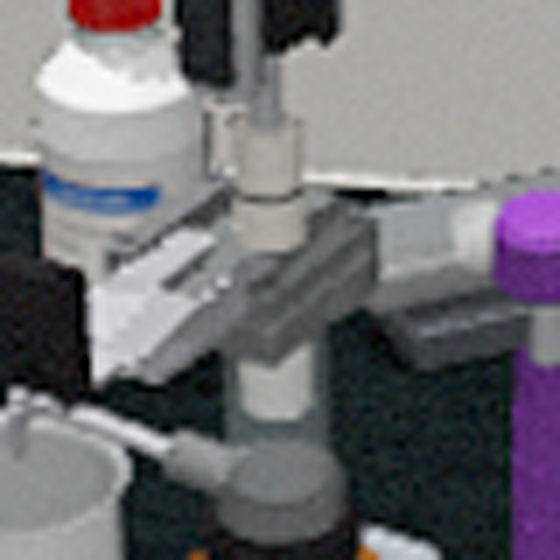

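View pics/w9c.png

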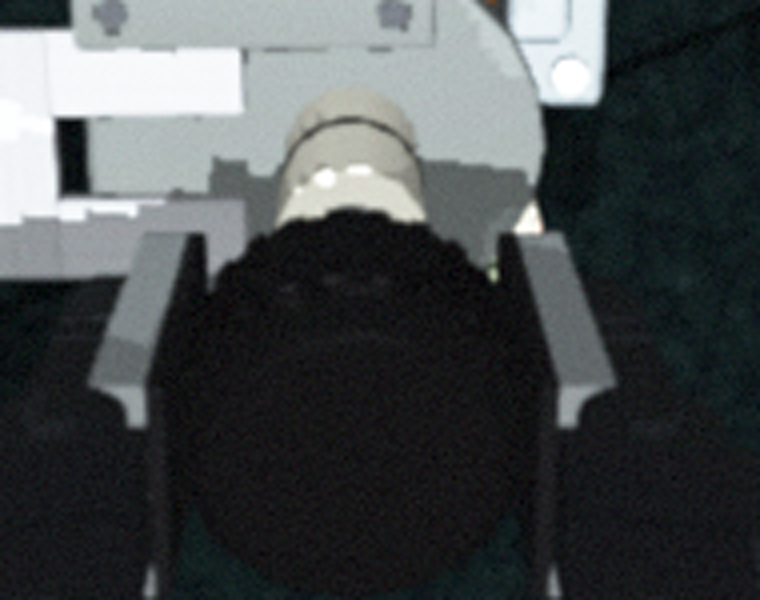

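>>> step_arm(
  plan=[
    [[0,0,-0.1],0,1],
    [[0,0,-0.2],0,1],
    [[0,0,-0.3],0,1],
    [[0,0,-0.36],0,1],
    [[0,0,-0.39],0,1],
    [[0,0,-0.39],0,1],
    [[0,0,-0.39],0,1],
  ],
)

```text
clock: 10.15
ee_pos: [0.5677, 0.1826, 0.2498]
tcp_rot: [0.66, 0.751, 0.001, 0.001]
force: [-0.2, 0.2, -1.3]
finger_gap: 0.389
```

```bash
python3 -c "
from h import *
import pickle
go((0.5677,0.1826,0.2498))
for i in range(4):
  f=cams.grab_frame('scene'); s=manip.read_state(); print(round(s['finger_gap'],3),R.from_quat(s['tcp_rot']).as_matrix()[:,2].round(4),s['ee_pos'].round(5),np.round(s['force'],2),np.round(s['ft_torque'],2))
save(f,'s10.png');a=cv2.imread('pics/s10.png')[160:240,265:345];cv2.imwrite('pics/s10c.png',cv2.resize(a,None,fx=7,fy=7,interpolation=cv2.INTER_CUBIC))
for z in (.195,.1975,.1925,.215): print(z,(proj(f,(.5677-.0082,.1826-.0055,z))-[265,160])*7)
st=manip.read_state();f=cams.grab_frame('wrist');save(f,'w10.png')
for z in (.195,.1975,.1925,.215): print(z,(proj(f,(.5677-.0013,.1826+.0099,z),st)-[240,230])*4)
a=cv2.imread('pics/w10.png')[230:380,240:430];cv2.imwrite('pics/w10c.png',cv2.resize(a,None,fx=4,fy=4,interpolation=cv2.INTER_CUBIC))
"
```

```text
shift cm [0. 0. 0.] yaw -0.0007 tilt z [ 3.e-03 -6.e-04 -1.e+00] pos [0.5677 0.1826 0.2498] t 10.15 gap 0.38911813419318886 F [-0.16  0.19 -1.35] M [-0.056 -0.01   0.037] j [ 0.25  0.25  1.15 -0.    1.74  0.12]
0.389 [ 2.9e-03 -6.0e-04 -1.0e+00] [0.56768 0.18256 0.24978] [-0.28 -0.82 -2.15] [-0.02 -0.01 -0.04]
0.39 [ 2.8e-03 -7.0e-04 -1.0e+00] [0.56765 0.18256 0.24973] [-0.42  0.95 -1.75] [ 0.04 -0.01 -0.03]
0.392 [ 2.9e-03 -6.0e-04 -1.0e+00] [0.56765 0.18258 0.24976] [-1.31 -0.1  -1.56] [ 0.    0.01 -0.03]
0.391 [ 2.8e-03 -6.0e-04 -1.0e+00] [0.56764 0.18259 0.24973] [ 0.18  0.71 -1.2 ] [ 0.    0.02 -0.01]
0.195 [263.96376664 241.78065157]
0.1975 [263.6576155  233.73085666]
0.1925 [264.26913494 249.808328  ]
0.215 [261.49243119 176.7564164 ]
0.195 [352.21900859  79.04203933]
0.1975 [352.26321291  83.87267154]
0.1925 [352.17581595  74.32212585]
0.215 [352.60421048 121.14242194]
```

View pics/s10c.png

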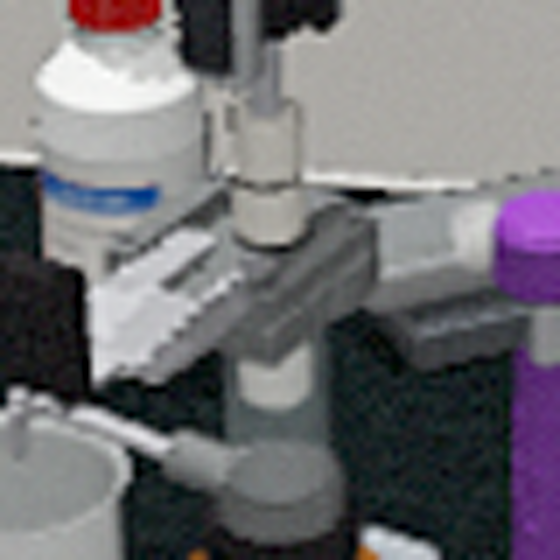

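View pics/w10c.png

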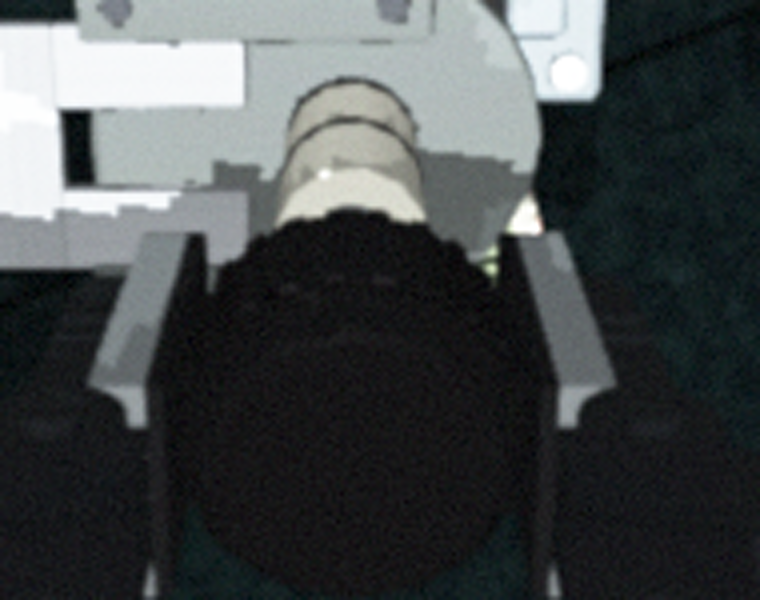

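```bash
python3 -c "
from h import *
import pickle
st,f=pickle.load(open('w5.pkl','rb'))
for d in (.097,.1):
  for z in (.236,.221): print(d,z,proj(f,(.5677-d*.9917,.1826-d*.1288,z),st))
a=cv2.imread('pics/w5.png')[215:295,290:390].astype(float);cv2.imwrite('pics/w5c.png',cv2.resize(np.clip(a*3-15,0,255).astype('uint8'),None,fx=7,fy=7,interpolation=cv2.INTER_CUBIC))"
```

```text
0.097 0.236 [331.35453952 268.6111058 ]
0.097 0.221 [330.87661174 260.77319688]
0.1 0.236 [326.52866538 268.62423653]
0.1 0.221 [326.36239648 260.78436969]
```

View pics/w5c.png

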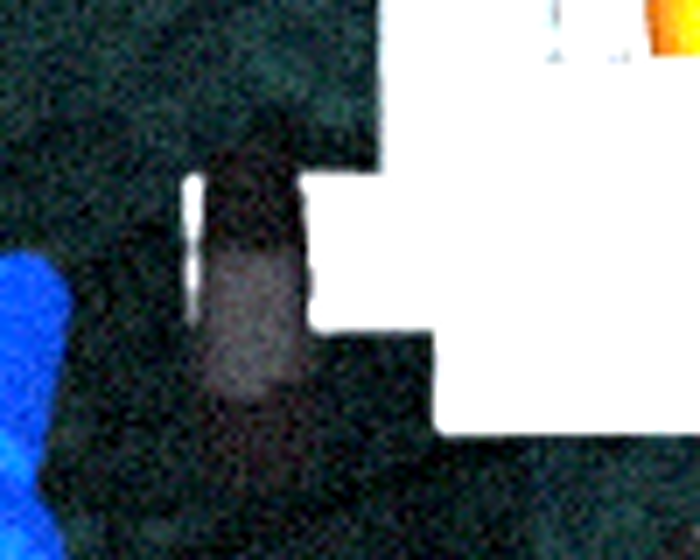

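```bash
python3 -c "
from h import *
s=manip.read_state();print(s['clock'],s['ee_pos'],np.abs(s['joint_velocities']).max(),s['force'])
print(finish_job())"
```

```text
10.4 [0.56765834 0.1825609  0.24974897] 0.0007897664983369781 [-0.38888484  0.28251836 -2.59293131]
the job is handed in; nothing more can be done
None
```

I pulled the transport lock out to its end stop, then lifted the plunger by its black knob until the broad ring was level with the cap's top face. I handed the job in at 10.4 s, still holding the plunger there.

- **Lock:** it stopped at about 20 N. In the wrist picture taken just after release, the tab sits 100 mm from the bore's axis, which is fully out.
- **Ring height:** I lifted the plunger 39.9 mm, against 40 mm from fully down. The wrist camera showed the upper half of the broad ring just above the cap, and the upper fine ring within about 0.5 mm of where it should be. The scene camera read the fine ring about 1.6 mm low. It showed a similar offset at the bore's mouth, so I put that down to calibration.
- **Bore and stillness:** sideways force was mostly below 1 N (one reading of 1.3 N), which is about the sensor's noise. The vertical load was roughly the plunger's weight, the moments were near zero, and the arm was still. The tool leans about 3 mrad, which is about 0.26 mm over the plunger's length and within the bore's play.
- **Other objects:** the beaker and the timer looked unmoved in the later pictures. I did not check the three flasks' positions again, but the arm never went near them.

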